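# Pack the blasted parts in their foam trays

### The arm

A 6-joint arm with a two-finger parallel gripper is mounted at the origin on the work surface. World frame = base frame: x ahead of the robot, y to its left, z up, the work surface at z = 0. Lengths are in mm, angles in degrees, forces in N, time in s.
With the tool pointing down it reaches from about 350 to 850 mm from the base axis. Payload 8.1 kg.
Tool frame: the origin (TCP) lies between the finger pads; the fingertips stand 22 mm ahead of it and the grasp point (between the pads) lies 3 mm ahead of it (r.nose_length is the z of the fingertips in the tool frame, in mm); z points along the fingers, x is the direction in which the jaws open and shut, and the axes are right-handed (so a half turn about z gives the same grasp; the last joint's range is limited). The gripper opens to 85 mm and grips with 20 to 120 N. Pads are 22 mm wide; open, the fingers measure 114 mm over their backs; the gripper's body (76 mm by 85 mm) begins 54 mm behind the grasp point. The pads swing forward as they close: fully open they stand 13 mm farther back than shut.
Start: joints at [66.669, 7.471, 85.268, -0, 87.261, -4.893], TCP at [189.743, 569.213, 253.292] pointing down, gripper open.
Joint ranges: [-169.43, 169.43], [-51.17, 129.36], [1.28, 143.12], [-76.62, 256.62], [0, 156.53], [-152.29, 152.29]. Speed limits (degrees/s): [136.94, 136.94, 159.86, 180, 180, 180].

### API

Orientations are given as [roll, pitch, yaw] about the fixed x, y, z axes, in that order (R = Rz(yaw) Ry(pitch) Rx(roll)).
In Python, from bench import r gives the robot as it stands.
- The arm moves only by the shell command python3 -m jog 'ROWS' [FORCE]. ROWS is JSON, a list of rows, each a list of 5 numbers: the shift along the tool's x, y, z in m, then the turn about the tool's z in degrees, then the opening in per cent of the stroke, from 0 (shut) to 100 (fully open). A call has 1 to 8 rows; each row is the pose to reach, as a shift and turn from the pose measured when the call began, along the tool's axes at that moment; what a row does not reach only later rows make up. A row lasts 1/10 s, in which the tool goes at most 50 mm and 8.59 degrees, less where a joint would pass 70% of its speed; a pose out of reach is approached as far as the arm can. A call with a gripper value outside its range is refused whole. The fingers move at their own pace and stop on an object; FORCE is the grip in N (left out, the last holds). Time passes only in rows, so rows that repeat a pose let the fingers close. It gives the time, the measured TCP pose, the force and the opening at its end, in the units of the state.
- r.sense(): the state, without advancing time (a new reading comes with each control period).
- r.snapshot(name): name is "scene" or "top" or "wrist"; returns a dict with "image" (480x640x3 uint8, red, green, blue), "K" (3x3 intrinsics, pixels), "T" (4x4, takes a point from camera to world coordinates); the wrist camera has in their place "tool_from_camera" (4x4, takes a point from camera to tool coordinates, whose origin is the TCP and whose axes are the tool frame's). Camera axes: x right, y down, z forward; pixel columns grow to the right and rows downward; lengths in mm; the calibration is good to about 2 mm. A picture is of the moment at which its call begins: read the wrist's pose just before it. There is no depth.
- r.hand_in(): hands the job in, once; it reports no verdict.
Trained networks look in a picture, given as the dict that the camera call returned (one of the last four; its "shot" number tells which), for a name from the list of things; names that differ only in an ending like _2 or _b are one class to them, and where a whole thing is asked for, a point or a joint stands for the part that bears it (a point fixed in the world has none). Each returns a list of dicts, best first, with "conf" (0 to 1); they miss things now and then, are a little off and sometimes report something else, mostly with a low value. They report only what shows in the picture. A call takes as long as a camera call. They do not tell look-alikes from the thing itself.
- r.search_frame(picture, label): "bbox" ([left, top, right, bottom] in pixels, round what is visible of it).
- r.pinpoint(picture, label): "uv" ([column, row] in pixels: a listed point, or the origin of a listed thing).
The state is a dict: "time": time; "joint_pos": joint angles; "qd": joint speeds; "joint_efforts": joint torques, N m; "tool_pos": TCP position; "tcp_rot": TCP orientation; "ft_force": force on the tool from outside, world axes, zero at the start; "wrist_torque": the same for the moment, N m; "finger_gap": finger opening in mm.
Only numpy, scipy, OpenCV 4.12 (cv2) and the standard library are available. Lean on these libraries where they do the work, as an engineer would, in place of code of your own. Each camera call takes 0.05 s, during which the arm holds its last target. There are 200 camera calls.

### The job

The four bead-blasted parts on the bench are ready to go out. Pack each one in the foam tray whose cut-out has its outline, upright as it stands now and sitting flat on the floor of the cut-out, and do not knock over the jar or the tin that stand among them.

Things in the scene. Friction and masses are not known exactly. Their poses are not given: they have to be found in the camera images.
- piston: Small engine piston, a plain round cylinder 50 mm in diameter and 56 mm high, standing crown up. Blasted grey metal, on the bench; origin: centre of the underside, z up. Can be gripped across its 50 mm diameter at any height and yaw; about 0.22 kg.
- sheave: Drive-belt sheave half: a shallow conical disc 92 mm in diameter with a steel shaft 26 mm in diameter standing up from its centre to 52 mm above the underside (collar 33 mm in diameter up to 19 mm). Blasted grey metal, on the bench; origin: centre of the underside, z up. Grip the shaft, at 20 to 52 mm height, any yaw; about 0.45 kg.
- flange: Flanged bearing housing: a square plate 64 x 64 x 10 mm with sides along x and y, and a round boss 42 mm in diameter standing up from its centre to 50 mm above the underside. Blasted grey metal, on the bench; origin: centre of the underside, z up. Grip the boss, at 14 to 50 mm height, any yaw; about 0.33 kg.
- bracket: Cast bracket: base 96 (x) x 42 (y) x 10 mm; upright middle web 50 mm long (x), 16 mm thick (y), to 50 mm height; bolt bosses 24 mm in diameter, 28 mm high, 34 mm either side along x; ribs to 20 mm height, 20 mm either side. Blasted grey metal, on the bench; origin: centre of the underside, z up. Grip the web's middle (closing along y) at 25 to 50 mm height, either way round; about 0.38 kg.
- tray_round_large: Open cardboard packing tray 132 x 132 x 24 mm, fixed to the bench, lined with black foam. Its one cut-out, centred, has a pale flat floor 14 mm above the tray's underside and is 10 mm deep (black foam top 24 mm above the bench). Origin: centre of the underside, on the bench; z up, x and y parallel to its sides. Cut-out: the large circle, 106 mm in diameter.
- tray_round_small: Open cardboard packing tray 132 x 132 x 24 mm, fixed to the bench, lined with black foam. Its one cut-out, centred, has a pale flat floor 14 mm above the tray's underside and is 10 mm deep (black foam top 24 mm above the bench). Origin: centre of the underside, on the bench; z up, x and y parallel to its sides. Cut-out: the small circle, 64 mm in diameter.
- tray_square: Open cardboard packing tray 132 x 132 x 24 mm, fixed to the bench, lined with black foam. Its one cut-out, centred, has a pale flat floor 14 mm above the tray's underside and is 10 mm deep (black foam top 24 mm above the bench). Origin: centre of the underside, on the bench; z up, x and y parallel to its sides. Cut-out: a square 78 x 78 mm, sides along x and y.
- tray_long: Open cardboard packing tray 132 x 132 x 24 mm, fixed to the bench, lined with black foam. Its one cut-out, centred, has a pale flat floor 14 mm above the tray's underside and is 10 mm deep (black foam top 24 mm above the bench). Origin: centre of the underside, on the bench; z up, x and y parallel to its sides. Cut-out: a rectangle 110 mm along x and 56 mm along y.
- jar: Bystander: upright amber glass jar with a brass-coloured lid, 58 mm in diameter, 72 mm high, loose, among the parts. Origin: centre of the underside. Not to be knocked over.
- tin: Bystander: upright grey grease tin with a dark lid, 57 mm in diameter, 62 mm high, loose, among the parts. Origin: centre of the underside. Not to be knocked over.
Things that resemble listed ones, but are neither listed nor needed, are in the scene too. Leave any pink or turquoise look-alike of the piston alone.

How it is judged:
By the outcome, as a careful person would: the job done as asked, in the order asked, and still so for the second after the job is handed in, with the robot touching nothing.
It also fails if it takes over 106 s, if anything falls off the work surface, if the arm or the gripper's body presses on something with over 40 N, if the wrist force passes 120 N, or if a joint passes its speed limit or range.

## Working session

There is one attempt and no reset: what is moved stays moved. The work goes in short steps, Python scripts to look and compute and a shell command to move; the robot and the scene stay as the last step left them, time stands still between calls to the robot, and variables do not carry over. Pictures are saved under pics/ and viewed, about 12 in all and at most 16, crops included, and the job is handed in when it is done.

```bash
mkdir -p pics; ls; cat > h.py <<'E'
import numpy as np, cv2
from bench import r
def shot(name):
    s=r.sense(); p=r.snapshot(name)
    if 'T' in p: T=np.array(p['T'])
    else:
        from scipy.spatial.transform import Rotation as R
        W=np.eye(4); W[:3,:3]=R.from_euler('xyz',s['tcp_rot'],degrees=True).as_matrix(); W[:3,3]=s['tool_pos']
        T=W@np.array(p['tool_from_camera'])
    return p,T
def ray(p,T,uv,z):
    d=T[:3,:3]@np.linalg.solve(np.array(p['K']),[uv[0],uv[1],1.])
    return (T[:3,3]+d*(z-T[2,3])/d[2])
def proj(p,T,X):
    c=np.linalg.inv(T)@np.append(X,1.); q=np.array(p['K'])@c[:3]; return q[:2]/q[2]
def save(p,n): cv2.imwrite('pics/'+n+'.png',cv2.cvtColor(p['image'],cv2.COLOR_RGB2BGR))
N=['piston','sheave','flange','bracket','tray_round_large','tray_round_small','tray_square','tray_long','jar','tin']
E
python3 - <<'E'
from h import *
print(r.sense())
for c in ['top','scene']:
    p,T=shot(c); save(p,c+'1'); print(c,T[:3,3].round(),T[:3,2].round(2))
    for n in N:
        z=14 if 'tray' in n else 0
        for d in r.pinpoint(p,n)[:3]:
            print(n,round(d['conf'],2),np.round(d['uv']),ray(p,T,d['uv'],0).round())
E
```

```text
pics
{'time': 0.0, 'joint_pos': array([ 6.66685424e+01,  7.51509397e+00,  8.53280043e+01,  5.44580457e-04,
        8.72610822e+01, -4.89145625e+00]), 'qd': array([-0.02399765, -0.02656768, -0.00969157, -0.00813392,  0.05691939,
       -0.01245958]), 'joint_efforts': array([ 4.19513774e-03, -5.69382012e+01, -5.00579059e+01,  4.23676611e-04,
        1.40808779e-02, -1.43737770e-05]), 'tool_pos': array([189.54960123, 568.74984724, 252.25675395]), 'tcp_rot': array([-1.79990575e+02,  1.03754682e-01,  7.15599807e+01]), 'ft_force': array([-0.51877113, -0.54701445,  0.61283089]), 'wrist_torque': array([ 0.02054664, -0.03953939,  0.01379728]), 'finger_gap': 85.38312048571694}
top [ 377.    0. 1050.] [ 0.09 -0.01 -1.  ]
piston 0.97 [435. 282.] [ 365. -283.    0.]
piston 0.93 [474. 314.] [ 291. -373.    0.]
piston 0.92 [418. 325.] [ 267. -241.    0.]
sheave 0.73 [351. 247.] [447. -88.   0.]
flange 0.92 [196. 292.] [342. 271.   0.]
bracket 0.72 [274. 250.] [438.  92.   0.]
tray_round_large 0.84 [124. 216.] [518. 444.   0.]
tray_round_small 0.66 [242. 163.] [644. 171.   0.]
tray_square 0.91 [384.
[... 208 characters left out ...]
37.  686.  714.] [-0.63 -0.55 -0.55]
piston 0.71 [260. 196.] [ 279. -368.    0.]
piston 0.67 [257. 213.] [ 369. -286.    0.]
piston 0.53 [295. 207.] [ 263. -215.    0.]
sheave 0.82 [286. 244.] [445. -87.   0.]
sheave 0.7 [340. 264.] [427.  98.   0.]
flange 0.82 [416. 279.] [353. 289.   0.]
flange 0.31 [256. 215.] [ 381. -278.    0.]
bracket 0.65 [342. 268.] [438. 113.   0.]
tray_round_large 0.86 [442. 340.] [511. 442.   0.]
tray_round_large 0.72 [414. 279.] [359. 286.   0.]
tray_round_small 0.96 [317. 320.] [639. 191.   0.]
tray_square 0.91 [225. 260.] [ 616. -157.    0.]
tray_long 0.96 [197. 214.] [ 501. -431.    0.]
jar 0.6 [294. 269.] [526.  16.   0.]
tin 0.79 [372. 289.] [461. 226.   0.]
```

View pics/top1.png

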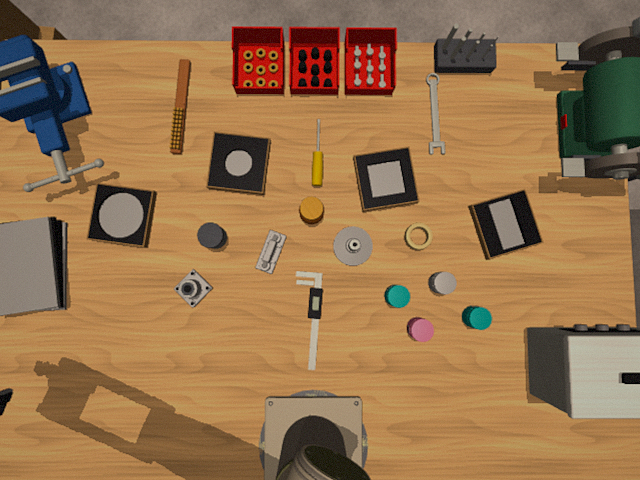

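View pics/scene1.png

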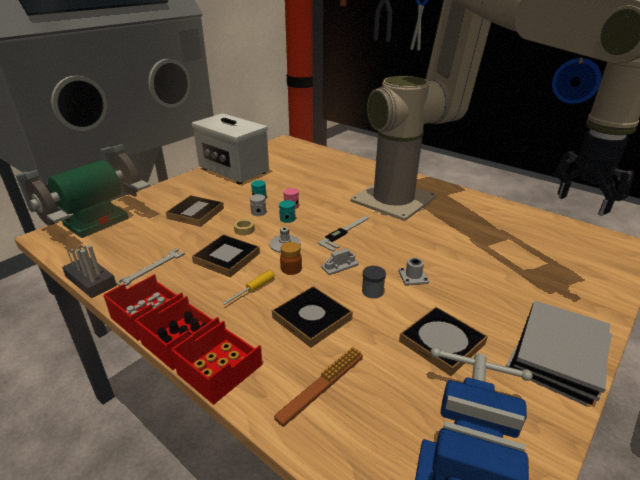

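The top view shows the grey piston at (443,283), sheave at (353,246), flange at (193,290), bracket at (271,251), jar at (311,210) and tin at (212,235). The trays are large circle (122,215), small circle (239,163), square (386,179) and long (505,223). Next I need yaws and refined centres.

```bash
cat > m.py <<'E'
from h import *
def rect(p,T,mask,z):
    cs,_=cv2.findContours(mask.astype(np.uint8),cv2.RETR_EXTERNAL,cv2.CHAIN_APPROX_NONE)
    c=max(cs,key=cv2.contourArea)[:,0,:]
    P=np.array([ray(p,T,u,z)[:2] for u in c],np.float32)
    (x,y),(w,h),a=cv2.minAreaRect(P)
    if w<h: w,h,a=h,w,a-90
    return np.round([x,y,w,h,a],1)   # a: world yaw of the long side
def win(m,u,s):
    o=np.zeros_like(m); u=np.int32(u); a,b=max(u[1]-s,0),max(u[0]-s,0)
    o[a:u[1]+s,b:u[0]+s]=m[a:u[1]+s,b:u[0]+s]; return o
E
python3 - <<'E'
from m import *
p,T=shot('top'); im=p['image'].astype(int); 
v=im.max(2); sat=v-im.min(2)
for n,u in dict(large=(122,215),small=(239,163),square=(386,179),long=(505,223)).items():
    dark=v<70; 
    print(n,'foam',rect(p,T,win(dark,u,42),24),'floor',rect(p,T,win((v>100)&(sat<35),u,28),14))
g=(v>70)&(sat<30)
for n,u,s in [('piston',(443,283),16),('sheave',(353,246),24),('flange',(193,290),23),('bracket',(271,251),26),('tin',(212,235),18)]:
    m=win(g if n!='tin' else v<80,u,s); print(n,rect(p,T,m,{'piston':50,'tin':60}.get(n,8)))
p,T=shot('scene')
E
```

```text
large foam [518.4 443.3 124.7 124.5  -7.6] floor [518.  445.4 102.6  98.6   2.1]
small foam [641.6 176.4 124.3 123.7  -6.4] floor [641.3 177.3  60.8  57.1 -89.7]
square foam [ 605.6 -167.4  124.3  123.9  -80.5] floor [ 605.8 -167.9   77.1   76.8  -80.6]
long foam [ 500.6 -445.5  124.8  124.7   16.7] floor [ 501.  -447.6  109.8   52.2   16.7]
piston [ 364.7 -287.9   51.4   46.3  -89.9]
sheave [ 4.482e+02 -9.020e+01  8.830e+01  8.600e+01 -1.000e-01]
flange [350.1 276.5  62.2  62.  -44.1]
bracket [434.6  99.8  93.9  40.8 -20.2]
tin [466.8 223.6  61.7  55.2 -89.8]
```

```bash
cat > go.py <<'E'
import sys
from h import *
from scipy.spatial.transform import Rotation as R
def to(x,y,z,yaw=None):
    s=r.sense(); M=R.from_euler('xyz',s['tcp_rot'],degrees=True).as_matrix()
    d=M.T@(np.array([x,y,z])-s['tool_pos'])/1000
    t=0 if yaw is None else (s['tcp_rot'][2]-yaw+90)%180-90
    print('t',round(s['time'],2),'pos',s['tool_pos'].round(1),'rot',s['tcp_rot'].round(1),'gap',round(s['finger_gap'],1),'q6',round(s['joint_pos'][5]))
    print('shift',d.round(4),'turn',round(t,1))
if __name__=='__main__': to(*map(float,sys.argv[1:]))
E
python3 go.py 350 276.5 170; python3 -c "from bench import r;print(r.nose_length)"; python3 -m jog --help | head -20
```

```text
t 1.2 pos [189.7 569.2 253.3] rot [-180.    -0.    71.6] gap 85.3 q6 -5
shift [-0.227   0.2446  0.0833] turn 0
22.0invalid input: not JSON, or not a number
```

```bash
python3 -m jog '[[-0.227,0.2446,0.083,0,80],[-0.227,0.2446,0.083,0,80],[-0.227,0.2446,0.083,0,80],[-0.227,0.2446,0.083,0,80],[-0.227,0.2446,0.083,0,80],[-0.227,0.2446,0.083,0,80],[-0.227,0.2446,0.083,0,80],[-0.227,0.2446,0.083,0,80]]' 60
cat > look.py <<'E'
import sys
from m import *
n=sys.argv[1]; label=sys.argv[2]; z=float(sys.argv[3])
p,T=shot('wrist'); save(p,n); print('cam',T[:3,3].round(1))
for d in r.pinpoint(p,label)[:3]: print(round(d['conf'],2),np.round(d['uv']),ray(p,T,d['uv'],z).round(1))
E
python3 look.py w1 flange 0; python3 go.py 350 276.5 40
```

```text
time: 2.0
tool_pos: [351.3, 272.1, 168.7]
tcp_rot: [-180.0, 0.2, 71.3]
ft_force: [0.3, 0.0, 0.4]
finger_gap: 68.2
cam [273.4 298.7 290.1]
0.67 [325. 217.] [349.9 276.5   0. ]
t 2.1 pos [350.4 275.7 170.2] rot [-180.    -0.    71.4] gap 68.2 q6 -40
shift [ 0.0006 -0.0006  0.1302] turn 0
```

View pics/w1.png

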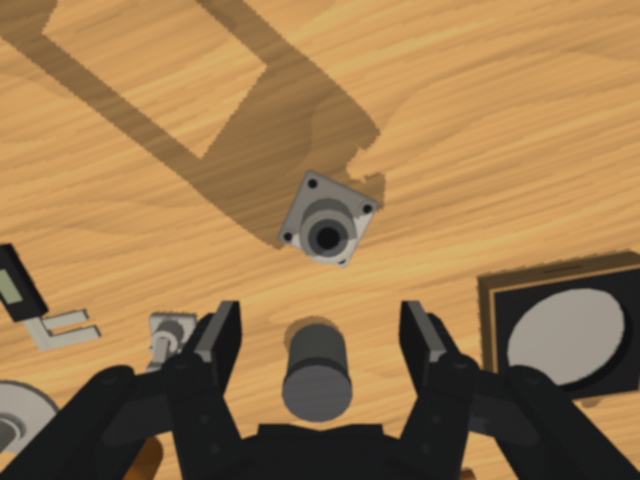

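The wrist image shows the flange at (328,218), agreeing with the top-camera position to 1 mm; the tin is clear of the fingers.

```bash
python3 -m jog '[[0,0,0.045,0,80],[0,0,0.085,0,80],[0,0,0.115,0,80],[0,0,0.130,0,80],[0,0,0.130,0,80],[0,0,0.130,0,0],[0,0,0.130,0,0],[0,0,0.130,0,0]]' 60
python3 -m jog '[[0,0,0,0,0],[0,0,0,0,0]]'; python3 go.py 350 276 180 35
```

```text
time: 2.9
tool_pos: [351.6, 277.2, 42.3]
tcp_rot: [179.9, -0.2, 71.4]
ft_force: [-0.8, 1.8, 5.4]
finger_gap: 40.6
time: 3.1
tool_pos: [351.9, 277.4, 42.8]
tcp_rot: [179.9, -0.2, 71.4]
ft_force: [-0.1, -0.0, -3.0]
finger_gap: 40.8
t 3.1 pos [351.9 277.4  42.8] rot [179.9  -0.2  71.4] gap 40.8 q6 -40
shift [-0.0013 -0.0011 -0.1372] turn 36.4
```

```bash
python3 -m jog '[[0,0,-0.04,0,0],[0,0,-0.09,0,0],[0,0,-0.137,0,0]]'; python3 go.py 605.7 -167.5 180 35
```

```text
time: 3.4
tool_pos: [350.7, 276.3, 180.9]
tcp_rot: [179.9, -0.2, 71.4]
ft_force: [0.8, 0.4, -3.4]
finger_gap: 40.4
t 3.4 pos [350.7 276.3 180.9] rot [179.9  -0.2  71.4] gap 40.4 q6 -40
shift [-0.3394  0.3832  0.0006] turn 36.4
```

```bash
python3 -m jog '[[-0.339,0.383,0,36.4,0],[-0.339,0.383,0,36.4,0],[-0.339,0.383,0,36.4,0],[-0.339,0.383,0,36.4,0],[-0.339,0.383,0,36.4,0],[-0.339,0.383,0,36.4,0],[-0.339,0.383,0,36.4,0],[-0.339,0.383,0,36.4,0]]'; python3 go.py 605.7 -167.5 180 35
```

```text
time: 4.2
tool_pos: [550.5, -72.4, 180.0]
tcp_rot: [-180.0, -0.2, 35.0]
ft_force: [1.0, 0.9, -3.1]
finger_gap: 40.5
t 4.2 pos [550.5 -72.4 180. ] rot [-180.    -0.2   35. ] gap 40.5 q6 -48
shift [-9.300e-03  1.096e-01 -1.000e-04] turn -0.0
```

```bash
python3 -m jog '[[-0.009,0.11,0,0,0],[-0.009,0.11,0,0,0],[-0.009,0.11,0,0,0],[-0.009,0.11,0,0,0]]'; python3 go.py 605.7 -167.5 57.5 35; python3 - <<'E'
from m import *
p,T=shot('wrist'); save(p,'w2')
im=p['image'].copy()
print([d['uv'] for d in r.pinpoint(p,'flange')[:1]], [ray(p,T,d['uv'],0).round(1) for d in r.pinpoint(p,'tray_square')[:1]])
E
```

```text
time: 4.6
tool_pos: [606.1, -169.9, 178.8]
tcp_rot: [-179.9, -0.1, 34.8]
ft_force: [-1.1, 0.1, -3.4]
finger_gap: 40.5
t 4.6 pos [ 606.1 -169.9  178.8] rot [-1.799e+02 -1.000e-01  3.480e+01] gap 40.5 q6 -55
shift [ 0.0009 -0.0019  0.1213] turn -0.2
[[318.9, 286.8]] [array([ 605.5, -166.8,    0. ])]
```

View pics/w2.png

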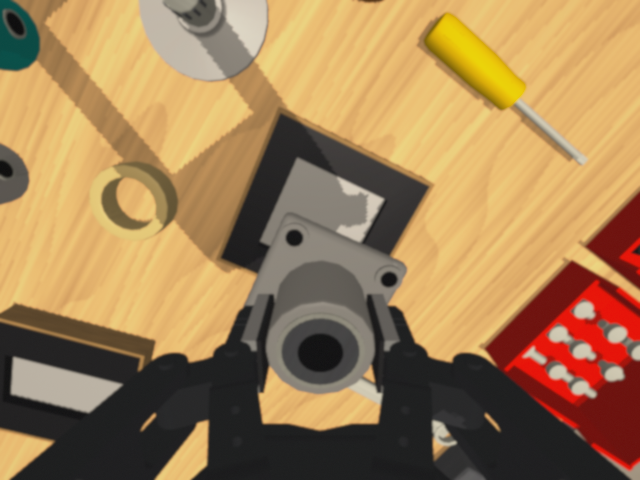

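The held flange (edges from (288,215) to (405,265)) is parallel to the square cut-out's edges, so I lower it.

```bash
python3 -m jog '[[0.001,-0.002,0.045,0,0],[0.001,-0.002,0.08,0,0],[0.001,-0.002,0.10,0,0],[0.001,-0.002,0.105,0,0],[0.001,-0.002,0.113,0,0],[0.001,-0.002,0.118,0,0],[0.001,-0.002,0.1205,0,0],[0.001,-0.002,0.1205,0,0]]'; python3 go.py 605.7 -167.5 57
```

```text
time: 5.55
tool_pos: [605.6, -164.0, 59.5]
tcp_rot: [-179.9, -0.2, 35.0]
ft_force: [-0.8, 0.2, -3.4]
finger_gap: 40.4
t 5.55 pos [ 605.6 -164.    59.5] rot [-179.9   -0.2   35. ] gap 40.4 q6 -55
shift [-0.0019  0.0029  0.0025] turn 0
```

```bash
python3 -m jog '[[-0.002,0.003,0,0,0],[-0.002,0.003,0.002,0,0],[-0.002,0.003,0.0035,0,0],[-0.002,0.003,0.0035,0,0]]'; python3 -m jog '[[0,0,0,0,60],[0,0,0,0,70],[0,0,0,0,70],[0,0,-0.04,0,70],[0,0,-0.09,0,70],[0,0,-0.12,0,70],[0,0,-0.12,0,70]]';python3 go.py 365 -288 170 20;  python3 look.py w3 flange 14
```

```text
time: 5.95
tool_pos: [606.0, -167.9, 56.4]
tcp_rot: [-180.0, -0.2, 35.0]
ft_force: [0.7, -0.4, -1.7]
finger_gap: 40.7
time: 6.65
tool_pos: [609.2, -169.4, 183.7]
tcp_rot: [179.5, -0.5, 35.0]
ft_force: [1.1, -1.1, 1.5]
finger_gap: 59.7
t 6.65 pos [ 609.2 -169.4  183.7] rot [179.5  -0.5  35. ] gap 59.7 q6 -55
shift [-0.2682 -0.0431  0.0108] turn 15.0
cam [ 560.6 -101.7  304.4]
0.83 [318. 215.] [ 607.7 -166.6   14. ]
```

View pics/w3.png

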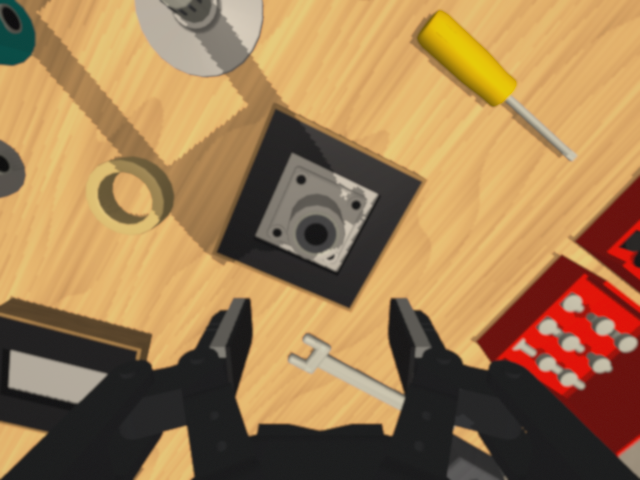

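The flange sits inside the square cut-out at (318,213), with floor showing round it. On to the piston.

```bash
python3 go.py 365 -288 140 20
```

```text
t 6.75 pos [ 606.4 -168.4  177.6] rot [179.9  -0.3  35. ] gap 59.7 q6 -55
shift [-0.2665 -0.0406  0.0363] turn 15.0
```

```bash
python3 -m jog '[[-0.2665,-0.0406,0.036,15,80],[-0.2665,-0.0406,0.036,15,80],[-0.2665,-0.0406,0.036,15,80],[-0.2665,-0.0406,0.036,15,80],[-0.2665,-0.0406,0.036,15,80],[-0.2665,-0.0406,0.036,15,80],[-0.2665,-0.0406,0.036,15,80],[-0.2665,-0.0406,0.036,15,80]]' ; python3 look.py w4 piston 0;  python3 go.py 365 -288 40 20
```

```text
time: 7.55
tool_pos: [364.4, -287.4, 139.0]
tcp_rot: [-179.9, -0.2, 19.9]
ft_force: [0.3, 0.1, 0.2]
finger_gap: 68.4
cam [ 336.2 -210.3  260.6]
0.92 [196. 287.] [ 287.2 -365.6    0. ]
0.78 [204. 119.] [ 262.5 -237.7    0. ]
0.7 [329.  82.] [ 335.  -186.7    0. ]
t 7.65 pos [ 365.6 -287.4  139.8] rot [-179.9   -0.3   20. ] gap 68.3 q6 -65
shift [-0.0013  0.0005  0.0998] turn 0.0
```

View pics/w4.png

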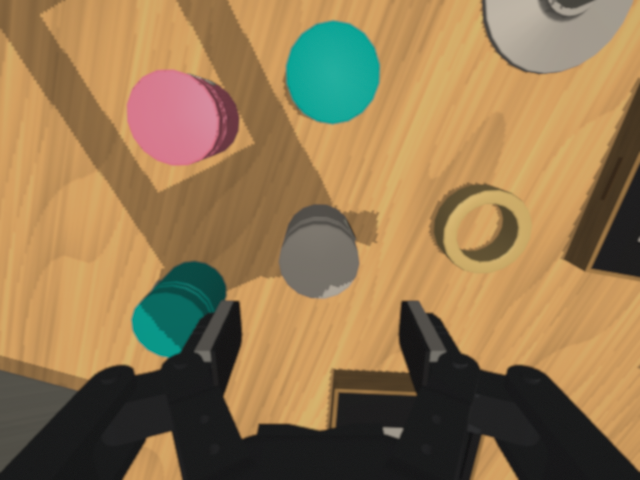

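```bash
python3 - <<'E'
from m import *
p,T=shot('wrist'); print(ray(p,T,(319,257),56),proj(p,T,[365,-288,0]),proj(p,T,[365,-288,56]))
for d in r.pinpoint(p,'piston'): print(d)
E
python3 go.py 365 -288 40 20
```

```text
[ 365.48547945 -286.7005746    56.        ] [317.64365256 231.23400102] [317.54188641 258.59055577]
{'uv': [317.8, 233.9], 'conf': 0.94}
{'uv': [193.4, 286.4], 'conf': 0.78}
{'uv': [202.8, 118.3], 'conf': 0.67}
t 7.75 pos [ 365.9 -287.4  140.2] rot [-180.    -0.3   20.1] gap 67.8 q6 -65
shift [-0.0015  0.0003  0.1002] turn 0.1
```

The grey piston's crown is at (319,257), which fits (365,-288). I descend and grip there.

```bash
python3 -m jog '[[0,0,0.045,0,80],[0,0,0.08,0,80],[0,0,0.098,0,80],[0,0,0.10,0,80],[0,0,0.10,0,80],[0,0,0.10,0,0],[0,0,0.10,0,0],[0,0,0.10,0,0]]' 50
python3 -m jog '[[0,0,0,0,0],[0,0,0,0,0]]'; python3 go.py 365 -288 40; python3 -m jog '[[0,0,-0.04,0,0],[0,0,-0.09,0,0],[0,0,-0.14,0,0],[0,0,-0.14,0,0]]'; python3 go.py 641.5 177 180 
```

```text
time: 8.55
tool_pos: [367.6, -288.4, 42.2]
tcp_rot: [179.8, -0.4, 20.1]
ft_force: [-0.7, 0.4, 6.8]
finger_gap: 48.9
time: 8.75
tool_pos: [368.0, -288.7, 42.8]
tcp_rot: [179.8, -0.4, 20.1]
ft_force: [-0.0, -0.1, -1.8]
finger_gap: 49.0
t 8.75 pos [ 368.  -288.7   42.8] rot [179.8  -0.4  20.1] gap 49.0 q6 -65
shift [-0.0026 -0.0017  0.0028] turn 0
time: 9.15
tool_pos: [370.0, -291.5, 191.1]
tcp_rot: [179.1, -0.7, 20.1]
ft_force: [1.1, -0.7, -1.5]
finger_gap: 48.7
t 9.15 pos [ 370.  -291.5  191.1] rot [179.1  -0.7  20.1] gap 48.7 q6 -65
shift [ 0.4158 -0.3469  0.0109] turn 0
```

```bash
python3 -m jog '[[0.414,-0.347,0,0,0],[0.414,-0.347,0,0,0],[0.414,-0.347,0,0,0],[0.414,-0.347,0,0,0],[0.414,-0.347,0,0,0],[0.414,-0.347,0,0,0],[0.414,-0.347,0,0,0],[0.414,-0.347,0,0,0]]'; python3 go.py 641.5 177 180
```

```text
time: 9.95
tool_pos: [569.3, 58.6, 187.7]
tcp_rot: [179.1, -0.6, 20.1]
ft_force: [0.2, -0.6, -2.1]
finger_gap: 49.0
t 9.95 pos [569.3  58.6 187.7] rot [179.1  -0.6  20.1] gap 49.0 q6 -19
shift [ 0.1084 -0.0865  0.0076] turn 0
```

```bash
python3 -m jog '[[0.108,-0.0865,0.007,0,0],[0.108,-0.0865,0.007,0,0],[0.108,-0.0865,0.007,0,0],[0.108,-0.0865,0.007,0,0],[0.108,-0.0865,0.007,0,0],[0.108,-0.0865,0.007,0,0]]'; python3 go.py 641.5 177 57
```

```text
time: 10.55
tool_pos: [640.5, 176.1, 179.7]
tcp_rot: [179.1, -0.6, 20.1]
ft_force: [-0.5, -0.7, -2.0]
finger_gap: 48.7
t 10.55 pos [640.5 176.1 179.7] rot [179.1  -0.6  20.1] gap 48.7 q6 -9
shift [ 1.000e-04 -2.400e-03  1.227e-01] turn 0
```

```bash
python3 -m jog '[[0,-0.002,0.045,0,0],[0,-0.002,0.08,0,0],[0,-0.002,0.10,0,0],[0,-0.002,0.105,0,0],[0,-0.002,0.112,0,0],[0,-0.002,0.117,0,0],[0,-0.002,0.119,0,0],[0,-0.002,0.119,0,0]]'; python3 go.py 641.5 177 57
```

```text
time: 11.35
tool_pos: [642.0, 176.7, 61.6]
tcp_rot: [179.1, -0.6, 20.1]
ft_force: [-0.1, -0.5, -2.3]
finger_gap: 49.0
t 11.35 pos [642.  176.7  61.6] rot [179.1  -0.6  20.1] gap 49.0 q6 -8
shift [-0.0004 -0.0005  0.0046] turn 0
```

```bash
python3 -m jog '[[0,0,0.002,0,0],[0,0,0.004,0,0],[0,0,0.0045,0,0],[0,0,0.0045,0,0]]'; python3 -m jog '[[0,0,0,0,65],[0,0,0,0,80],[0,0,0,0,80],[0,0,-0.03,0,80],[0,0,-0.08,0,80],[0,0,-0.11,0,80],[0,0,-0.12,0,80],[0,0,-0.12,0,80]]'; python3 -m jog '[[0,0,0,0,80],[0,0,0,0,80]]'; python3 look.py w5 piston 14;python3 go.py 448 -90 150 20
```

```text
time: 11.75
tool_pos: [641.9, 176.7, 56.9]
tcp_rot: [179.1, -0.6, 20.1]
ft_force: [0.3, -0.3, -2.2]
finger_gap: 49.0
time: 12.55
tool_pos: [641.6, 178.3, 179.8]
tcp_rot: [179.1, -0.9, 20.1]
ft_force: [-0.3, 0.1, -0.2]
finger_gap: 68.4
time: 12.75
tool_pos: [640.7, 178.1, 177.7]
tcp_rot: [179.1, -0.7, 20.1]
ft_force: [-0.2, -0.9, -0.1]
finger_gap: 68.2
cam [610.5 256.9 297.7]
0.91 [318. 224.] [642.8 174.3  14. ]
t 12.85 pos [640.6 178.1 177.6] rot [179.1  -0.7  20.1] gap 68.8 q6 -8
shift [-0.2733  0.1852  0.0272] turn 0.1
```

View pics/w5.png

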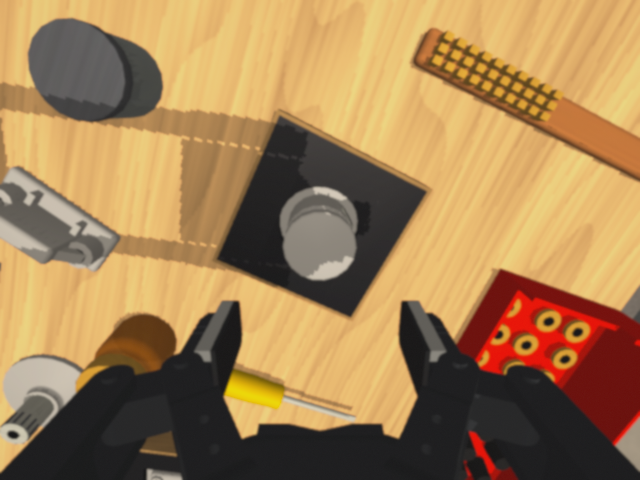

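The piston stands inside the small round cut-out at (318,228), with pale floor visible on its far side. The sheave is next.

```bash
python3 -m jog '[[-0.2733,0.185,0.027,0,60],[-0.2733,0.185,0.027,0,60],[-0.2733,0.185,0.027,0,60],[-0.2733,0.185,0.027,0,60],[-0.2733,0.185,0.027,0,60],[-0.2733,0.185,0.027,0,60],[-0.2733,0.185,0.027,0,60],[-0.2733,0.185,0.027,0,60]]'; python3 -m jog '[[0,0,0,0,60],[0,0,0,0,60]]'; python3 look.py w6 sheave 0;python3 go.py 448 -90 46
```

```text
time: 13.65
tool_pos: [445.1, -92.2, 148.6]
tcp_rot: [179.1, -0.5, 19.9]
ft_force: [-0.4, 0.1, -0.0]
finger_gap: 51.3
time: 13.85
tool_pos: [445.0, -91.9, 148.1]
tcp_rot: [179.2, -0.5, 19.9]
ft_force: [0.6, 0.3, 0.0]
finger_gap: 51.2
cam [415.6 -13.  268.3]
0.82 [322. 227.] [449.  -92.4   0. ]
0.46 [462. 366.] [ 614.9 -174.7    0. ]
t 13.95 pos [445.4 -91.5 148.5] rot [179.2  -0.5  19.9] gap 51.4 q6 -38
shift [ 0.002  -0.002   0.1025] turn 0
```

View pics/w6.png

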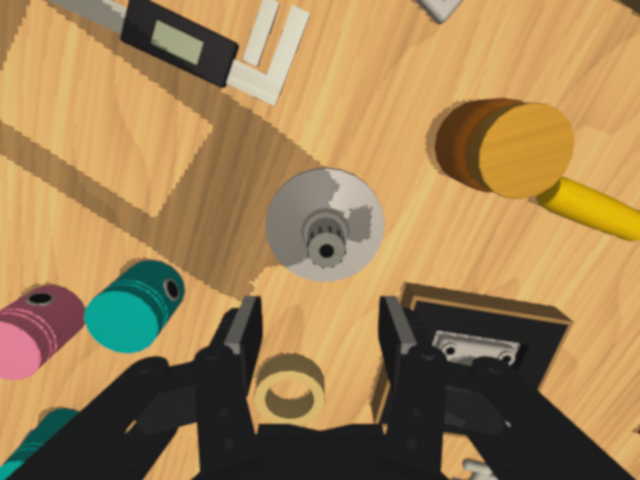

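The sheave's shaft is at (325,245) between the jaws, and the jar at (520,150) is well clear. Descend to z = 46, close, lift, settle.

```bash
python3 -m jog '[[0.003,-0.002,0.045,0,60],[0.003,-0.002,0.08,0,60],[0.003,-0.002,0.098,0,60],[0.003,-0.002,0.1025,0,60],[0.003,-0.002,0.1025,0,60],[0.003,-0.002,0.1025,0,0],[0.003,-0.002,0.1025,0,0],[0.003,-0.002,0.1025,0,0]]' 70
python3 -m jog '[[0,0,0,0,0],[0,0,0,0,0]]'; python3 -m jog '[[0,0,-0.03,0,0],[0,0,-0.07,0,0],[0,0,-0.11,0,0],[0,0,-0.13,0,0],[0,0,-0.13,0,0],[0,0,-0.13,0,0],[0,0,-0.13,0,0]]'; python3 go.py 518.2 444 180 
```

```text
time: 14.75
tool_pos: [450.4, -90.0, 47.9]
tcp_rot: [179.1, -0.7, 19.9]
ft_force: [-1.4, 1.1, 7.2]
finger_gap: 24.0
time: 14.95
tool_pos: [450.7, -90.1, 48.4]
tcp_rot: [179.0, -0.7, 19.9]
ft_force: [1.1, 0.9, -4.8]
finger_gap: 24.0
time: 15.65
tool_pos: [447.0, -88.1, 175.9]
tcp_rot: [179.2, -0.5, 19.9]
ft_force: [0.1, -0.2, -5.6]
finger_gap: 23.9
t 15.65 pos [447.  -88.1 175.9] rot [179.2  -0.5  19.9] gap 23.9 q6 -37
shift [ 0.2484 -0.4759 -0.0088] turn 0
```

```bash
python3 -m jog '[[0.2484,-0.476,-0.0088,0,0],[0.2484,-0.476,-0.0088,0,0],[0.2484,-0.476,-0.0088,0,0],[0.2484,-0.476,-0.0088,0,0],[0.2484,-0.476,-0.0088,0,0],[0.2484,-0.476,-0.0088,0,0],[0.2484,-0.476,-0.0088,0,0],[0.2484,-0.476,-0.0088,0,0]]'; python3 go.py 518.2 444 180
```

```text
time: 16.45
tool_pos: [499.0, 309.7, 176.8]
tcp_rot: [179.1, -0.3, 20.0]
ft_force: [1.2, -0.5, -5.4]
finger_gap: 24.3
t 16.45 pos [499.  309.7 176.8] rot [179.1  -0.3  20. ] gap 24.3 q6 8
shift [ 0.0639 -0.1197 -0.0047] turn 0
```

```bash
python3 -m jog '[[0.064,-0.12,-0.005,0,0],[0.064,-0.12,-0.005,0,0],[0.064,-0.12,-0.005,0,0],[0.064,-0.12,-0.005,0,0],[0.064,-0.12,-0.005,0,0],[0.064,-0.12,-0.005,0,0]]'; python3 go.py 518.2 444 63; python3 look.py w7 tray_round_large 0
```

```text
time: 17.05
tool_pos: [517.6, 443.1, 178.0]
tcp_rot: [179.0, -0.1, 19.9]
ft_force: [1.0, -0.9, -4.9]
finger_gap: 23.9
t 17.05 pos [517.6 443.1 178. ] rot [ 1.79e+02 -1.00e-01  1.99e+01] gap 23.9 q6 17
shift [ 0.0007 -0.0026  0.115 ] turn 0
cam [488.8 522.4 298. ]
```

View pics/w7.png

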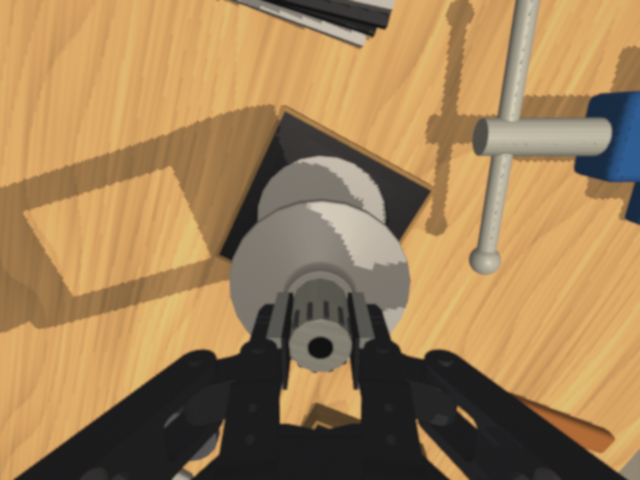

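The sheave hangs level and centred over the large round cut-out (visible at (320,190) behind it), and the vise handle is clear to the right. Lowering.

```bash
python3 -m jog '[[0,-0.002,0.045,0,0],[0,-0.002,0.08,0,0],[0,-0.002,0.096,0,0],[0,-0.002,0.1,0,0],[0,-0.002,0.106,0,0],[0,-0.002,0.111,0,0],[0,-0.002,0.112,0,0],[0,-0.002,0.112,0,0]]'; python3 go.py 518.2 444 62.5
```

```text
time: 17.95
tool_pos: [519.0, 443.8, 68.6]
tcp_rot: [179.1, -0.3, 19.9]
ft_force: [-0.2, 0.2, -5.0]
finger_gap: 24.0
t 17.95 pos [519.  443.8  68.6] rot [179.1  -0.3  19.9] gap 24.0 q6 17
shift [-0.0008 -0.0006  0.0061] turn 0
```

```bash
python3 -m jog '[[0,0,0.002,0,0],[0,0,0.004,0,0],[0,0,0.006,0,0],[0,0,0.006,0,0]]'; python3 -m jog '[[0,0,0,0,40],[0,0,0,0,60],[0,0,0,0,60],[0,0,-0.03,0,60],[0,0,-0.08,0,60],[0,0,-0.11,0,60],[0,0,-0.12,0,60],[0,0,-0.12,0,60]]'; python3 -m jog '[[0,0,0,0,60],[0,0,0,0,60]]'; python3 look.py w8 sheave 14;python3 go.py 434.6 99.8 150 69.8
```

```text
time: 18.35
tool_pos: [518.9, 443.6, 62.1]
tcp_rot: [179.1, -0.3, 19.9]
ft_force: [0.9, -0.2, -5.5]
finger_gap: 23.9
time: 19.15
tool_pos: [519.0, 446.1, 185.3]
tcp_rot: [179.2, -0.6, 19.9]
ft_force: [0.5, 1.0, 0.4]
finger_gap: 51.2
time: 19.35
tool_pos: [518.3, 445.5, 183.2]
tcp_rot: [179.2, -0.4, 19.9]
ft_force: [0.3, -0.0, -0.5]
finger_gap: 50.7
cam [489.  524.5 303.4]
0.66 [321. 223.] [522.3 442.   14. ]
t 19.45 pos [518.3 445.5 183.2] rot [179.1  -0.4  19.9] gap 51.3 q6 17
shift [-0.1965  0.2962  0.0362] turn -49.9
```

View pics/w8.png

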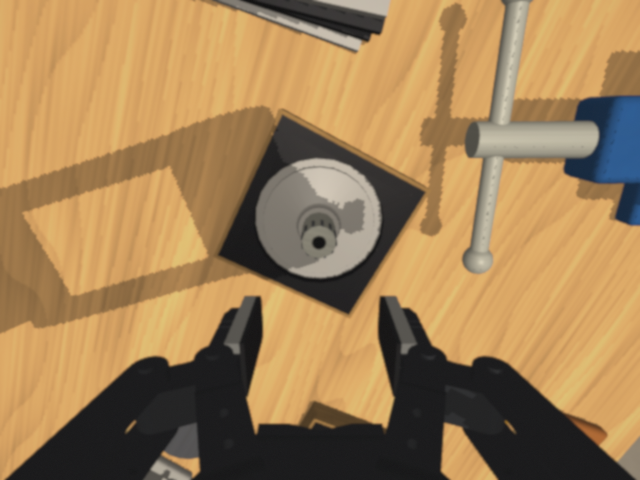

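The sheave sits in the large round cut-out at (318,218). Now the bracket; I use jaw yaw -110° so that joint 6 stays mid-range when placing at -73°.

```bash
python3 -m jog '[[-0.1965,0.296,0.036,130,55],[-0.1965,0.296,0.036,130,55],[-0.1965,0.296,0.036,130,55],[-0.1965,0.296,0.036,130,55],[-0.1965,0.296,0.036,130,55],[-0.1965,0.296,0.036,130,55],[-0.1965,0.296,0.036,130,55],[-0.1965,0.296,0.036,130,55]]'; python3 go.py 434.6 99.8 150 69.8
```

```text
time: 20.25
tool_pos: [432.2, 95.8, 148.1]
tcp_rot: [179.9, -1.0, -49.4]
ft_force: [-0.1, 0.3, 0.3]
finger_gap: 46.9
t 20.25 pos [432.2  95.8 148.1] rot [179.9  -1.  -49.4] gap 46.9 q6 56
shift [-0.0014 -0.0044 -0.0019] turn 60.8
```

```bash
python3 -m jog '[[-0.0014,-0.0044,0,60.8,55],[-0.0014,-0.0044,0,60.8,55],[-0.0014,-0.0044,0,60.8,55],[-0.0014,-0.0044,0,60.8,55],[-0.0014,-0.0044,0,60.8,55],[-0.0014,-0.0044,0,60.8,55],[-0.0014,-0.0044,0,60.8,55],[-0.0014,-0.0044,0,60.8,55]]'; python3 -m jog '[[0,0,0,0,55],[0,0,0,0,55]]'; python3 look.py w9 bracket 0;python3 go.py 434.6 99.8 51 69.8
```

```text
time: 21.05
tool_pos: [434.0, 99.7, 147.2]
tcp_rot: [-179.3, -0.6, -110.4]
ft_force: [0.9, -0.4, -0.5]
finger_gap: 46.7
time: 21.25
tool_pos: [433.7, 99.6, 146.7]
tcp_rot: [-179.3, -0.6, -110.2]
ft_force: [0.4, 0.7, 0.7]
finger_gap: 47.1
cam [510.8  72.4 269.1]
0.59 [316. 223.] [439.8  99.2   0. ]
t 21.35 pos [433.9  99.6 147. ] rot [-179.3   -0.6 -110.3] gap 47.0 q6 117
shift [-0.0013  0.0006  0.096 ] turn -0.1
```

View pics/w9.png

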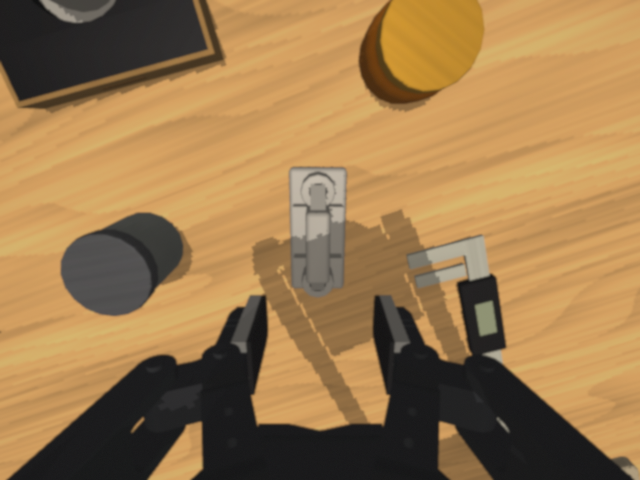

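```bash
python3 - <<'E'
from m import *
p,T=shot('wrist')
a,b,c=[ray(p,T,u,10)[:2] for u in [(290,168),(347,168),(292,288)]]
print((b+c)/2,np.linalg.norm(a-b),np.linalg.norm(a-c),np.degrees(np.arctan2(*(a-c)[::-1])))
q=[ray(p,T,u,50)[:2] for u in [(306,211),(331,211),(305,284),(328,284)]]; print(q, np.mean(q,0))
E
python3 go.py 435.5 99.5 51 69.8
```

```text
[436.09844202  99.06216117] 40.88389845421584 94.81854960577147 -20.783856275601156
[array([462.74986887,  97.41441356]), array([457.26406042,  82.65329185]), array([415.84125456, 116.09899265]), array([410.41422254, 101.58696258])] [436.5673516   99.43841516]
t 21.4 pos [434.   99.7 147.1] rot [-179.3   -0.6 -110.3] gap 46.9 q6 117
shift [-0.0013 -0.0003  0.0961] turn -0.1
```

The bracket is aligned with the jaws at (318,230); its centre measures (436,99) and yaw -20.5°. I grip it now.

```bash
python3 -m jog '[[-0.002,0,0.045,0,55],[-0.002,0,0.075,0,55],[-0.002,0,0.091,0,55],[-0.002,0,0.096,0,55],[-0.002,0,0.096,0,55],[-0.002,0,0.096,0,0],[-0.002,0,0.096,0,0],[-0.002,0,0.096,0,0]]' 70
python3 -m jog '[[0,0,0,0,0],[0,0,0,0,0]]'; python3 -m jog '[[0,0,-0.03,0,0],[0,0,-0.07,0,0],[0,0,-0.11,0,0],[0,0,-0.13,0,0],[0,0,-0.13,0,0],[0,0,-0.13,0,0],[0,0,-0.13,0,0]]'; python3 go.py 500.8 -446 180 -73.6 
```

```text
time: 22.2
tool_pos: [436.6, 100.3, 52.6]
tcp_rot: [-179.2, -0.5, -110.3]
ft_force: [-2.4, -0.3, 5.9]
finger_gap: 14.3
time: 22.4
tool_pos: [436.7, 100.4, 52.8]
tcp_rot: [-179.1, -0.5, -110.3]
ft_force: [-0.7, 0.3, -3.1]
finger_gap: 14.6
time: 23.1
tool_pos: [433.8, 101.9, 180.3]
tcp_rot: [-179.3, -0.6, -110.3]
ft_force: [-0.1, -0.5, -4.2]
finger_gap: 14.4
t 23.1 pos [433.8 101.9 180.3] rot [-179.3   -0.6 -110.3] gap 14.4 q6 118
shift [ 0.4906 -0.2528  0.0084] turn -36.7
```

```bash
python3 -m jog '[[0.49,-0.253,0.006,-36.7,0],[0.49,-0.253,0.006,-36.7,0],[0.49,-0.253,0.006,-36.7,0],[0.49,-0.253,0.006,-36.7,0],[0.49,-0.253,0.006,-36.7,0],[0.49,-0.253,0.006,-36.7,0],[0.49,-0.253,0.006,-36.7,0],[0.49,-0.253,0.006,-36.7,0]]'; python3 go.py 500.8 -446 180 -73.6
```

```text
time: 23.9
tool_pos: [478.4, -262.8, 179.8]
tcp_rot: [-180.0, -0.7, -73.6]
ft_force: [0.7, -0.1, -3.3]
finger_gap: 14.4
t 23.9 pos [ 478.4 -262.8  179.8] rot [-180.    -0.7  -73.6] gap 14.4 q6 40
shift [0.182  0.0302 0.0021] turn -0.0
```

```bash
python3 -m jog '[[0.182,0.03,0.002,0,0],[0.182,0.03,0.002,0,0],[0.182,0.03,0.002,0,0],[0.182,0.03,0.002,0,0],[0.182,0.03,0.002,0,0],[0.182,0.03,0.002,0,0],[0.182,0.03,0.002,0,0]]'; python3 -m jog '[[0,0,0,0,0],[0,0,0,0,0]]'; python3 go.py 500.8 -446 67; python3 look.py w10 tray_long 0
```

```text
time: 24.6
tool_pos: [500.5, -444.4, 178.1]
tcp_rot: [180.0, -0.5, -73.6]
ft_force: [0.4, -0.5, -3.0]
finger_gap: 14.5
time: 24.8
tool_pos: [500.7, -443.0, 177.8]
tcp_rot: [180.0, -0.5, -73.5]
ft_force: [0.4, 1.1, -3.3]
finger_gap: 14.4
t 24.8 pos [ 500.7 -443.   177.8] rot [180.   -0.5 -73.5] gap 14.4 q6 28
shift [0.002  0.0006 0.1108] turn 0
cam [ 580.2 -418.8  299.1]
```

View pics/w10.png

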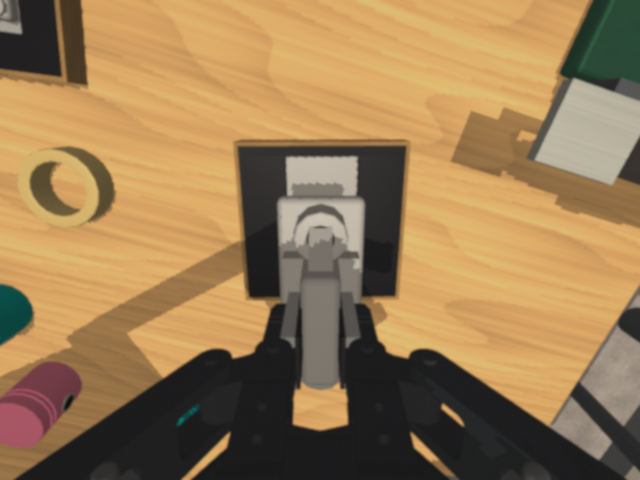

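The bracket is parallel to the long cut-out and centred on it (both near column 321). Lowering.

```bash
python3 -m jog '[[0.002,0,0.045,0,0],[0.002,0,0.08,0,0],[0.002,0,0.094,0,0],[0.002,0,0.097,0,0],[0.002,0,0.102,0,0],[0.002,0,0.106,0,0],[0.002,0,0.107,0,0],[0.002,0,0.107,0,0]]'; python3 go.py 500.8 -446 67
```

```text
time: 25.7
tool_pos: [502.0, -447.0, 72.4]
tcp_rot: [-180.0, -0.6, -73.5]
ft_force: [-0.8, -0.0, -3.5]
finger_gap: 14.3
t 25.7 pos [ 502.  -447.    72.4] rot [-180.    -0.6  -73.5] gap 14.3 q6 28
shift [-0.0013  0.0009  0.0054] turn 0
```

```bash
python3 -m jog '[[-0.001,0.001,0.002,0,0],[-0.001,0.001,0.004,0,0],[-0.001,0.001,0.0055,0,0],[-0.001,0.001,0.0055,0,0]]'; python3 -m jog '[[0,0,0,0,35],[0,0,0,0,55],[0,0,0,0,55],[0,0,-0.03,0,55],[0,0,-0.08,0,55],[0,0,-0.12,0,55],[0,0,-0.13,0,55],[0,0,-0.13,0,55]]'; python3 -m jog '[[0,0,0,0,55],[0,0,0,0,55]]'; python3 look.py w11 bracket 14; python3 - <<'E'
from m import *
p,T=shot('top'); save(p,'top2')
for n in ['piston','sheave','flange','bracket','jar','tin']:
    for d in r.pinpoint(p,n)[:4]: print(n,round(d['conf'],2),ray(p,T,d['uv'],0 if n in('jar','tin') else 14).round())
p,T=shot('scene'); save(p,'scene2')
a=cv2.imread('pics/w11.png')[80:400,120:520]; b=cv2.imread('pics/scene2.png')[150:390,140:500]
cv2.imwrite('pics/fin.png',np.hstack([cv2.resize(a,(400,320)),cv2.resize(b,(400,320))]))
E
```

```text
time: 26.1
tool_pos: [500.9, -446.5, 67.3]
tcp_rot: [-180.0, -0.6, -73.5]
ft_force: [-1.7, 0.7, -0.4]
finger_gap: 14.3
time: 26.9
tool_pos: [501.8, -446.5, 201.0]
tcp_rot: [-179.8, -0.9, -73.5]
ft_force: [0.6, -0.1, 0.4]
finger_gap: 47.1
time: 27.1
tool_pos: [501.2, -445.9, 198.9]
tcp_rot: [-179.9, -0.8, -73.5]
ft_force: [0.4, 1.0, -0.2]
finger_gap: 47.2
cam [ 580.1 -421.1  320.5]
0.78 [319. 217.] [ 500.4 -447.7   14. ]
piston 0.84 [ 346. -187.   14.]
piston 0.65 [637. 182.  14.]
piston 0.62 [ 284. -362.   14.]
sheave 0.7 [519. 440.  14.]
flange 0.82 [ 602. -167.   14.]
bracket 0.61 [ 503. -455.   14.]
bracket 0.35 [466. 237.  14.]
jar 0.81 [527.   5.   0.]
tin 0.64 [650. 173.   0.]
tin 0.63 [473. 237.   0.]
tin 0.55 [528.  -0.   0.]
```

View pics/fin.png

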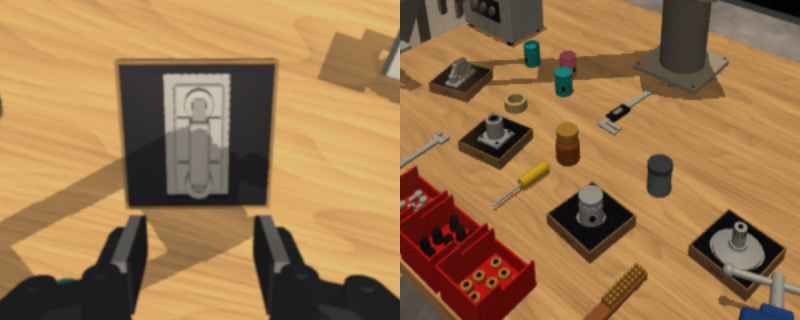

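View pics/top2.png

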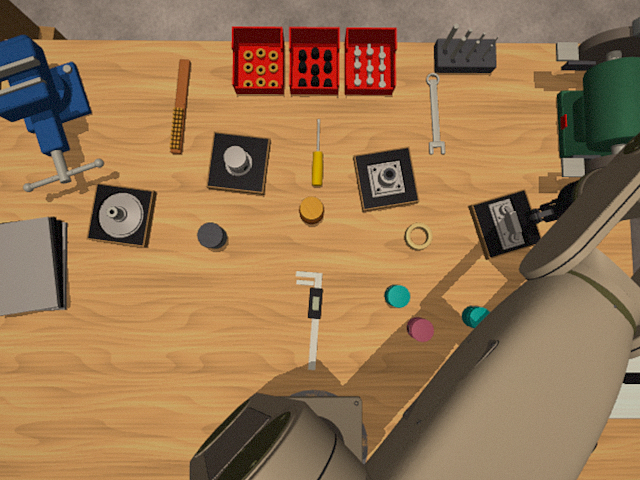

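Everything appears seated, and the jar and tin are upright. The two piston readings disagree by about 7 mm, so I check its crown from the top camera.

```bash
python3 - <<'E'
from m import *
p,T=shot('top'); im=p['image']
for z,c in [(70,(641.5,177)),(14,(641.5,177))]: print(z,proj(p,T,[*c,z]))
a=im[128:198,203:273]; b=cv2.imread('pics/scene2.png')[260:350,265:360][:,:,::-1]
print('at z70 crown ctr', [ray(p,T,u,70).round(1) for u in [(236,159),(237,159)]])
# predicted crown outline (green) and base outline (red) for piston at tray centre
th=np.linspace(0,2*np.pi,60); big=cv2.resize(a,(560,560),interpolation=cv2.INTER_CUBIC)
for z,col,rad in [(70,(0,255,0),25),(24,(255,0,0),32)]:
    q=np.array([proj(p,T,[641.5+rad*np.cos(t),177+rad*np.sin(t),z]) for t in th]); q=((q-[203,128]+.5)*8).astype(int)
    cv2.polylines(big,[q],True,col,1)
cv2.imwrite('pics/pc.png',big[:,:,::-1])
E
```

```text
70 [233.90757962 156.50605919]
14 [238.12456795 162.87550124]
at z70 crown ctr [array([635.9, 172.3,  70. ]), array([635.9, 170.1,  70. ])]
```

View pics/pc.png

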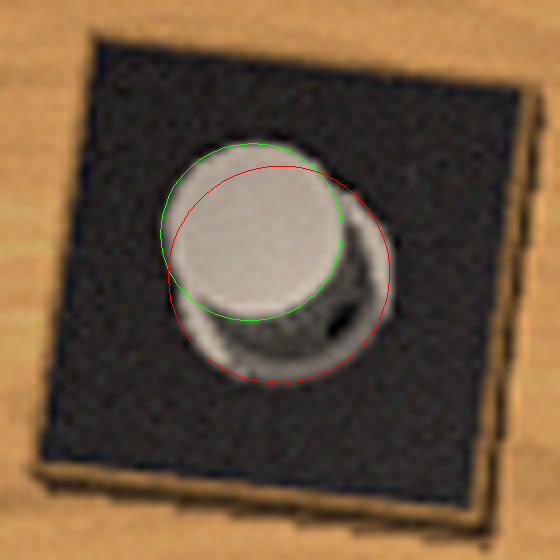

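The crown matches the predicted outline for a piston standing flat at the tray centre, with floor visible all round its base. Handing in.

```bash
python3 -c "
from bench import r
print(r.hand_in())"
```

```text
the job is handed in; nothing more can be done
None
```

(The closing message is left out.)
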